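# Fit the spare dimmer module and switch on its channel

### The job

One of the three pockets of the dimmer rack is empty: lower the spare module lying on the bench into it (do not drop it in) until it sits fully home, flat and square. Then throw the toggle switch in front of that pocket fully on, towards the module. Leave the other two switches off, and do not disturb the fitted modules, the bottle or the dish.

Things in the scene. Friction and masses are not known exactly. Their poses are not given: they have to be found in the camera images.
- spare: the spare: finned aluminium module 100 (x) x 50 (y) x 45 high, with a black handle bar on top along x: 74 long, 18 wide, from 60 to 80 above the underside, centred, on two posts. Either way round is the same. Origin: centre of the underside, z up. About 0.45 kg. Stands on the bench to the left of the rack
- fitted_a: one of the two modules already fitted in the rack, identical to the spare; same origin and axes
- fitted_b: the other fitted module, same as fitted_a
- rack: fixed grey block 210 (x) x 250 (y) x 33 high, x pointing away from the robot, y to its left. Three equal pockets side by side in its top, 76 apart, each 105 (x) x 55 (y), 25 deep, 3 chamfer; centres 40 to +x of the origin. Two hold modules, one is empty (copper strip on its floor). Switches on the robot side. Origin: centre of the underside
- bay0 (a point): centre of the floor of the rack's left (+y) pocket, 8 mm above the bench; axes as the rack's. A module that is fully home has its origin here
- switch0 (a joint): toggle of the left (+y) pocket, on the rack 105 from the pocket centre towards the robot; hinge along rack y. 0 = off, leaning 0.5 rad to the robot; 1.0 = fully on, leaning 0.5 rad to the pocket; stays where left. Steel stick 55 long, black ball end 26 across; hinge 55 above the bench, block under it 70 (x) x 50 (y), top 58 above the bench
- switch0_tip (a point): centre of the tip of toggle switch0 (moves with it)
- bay1 (a point): centre of the floor of the rack's middle pocket, 8 mm above the bench; axes as the rack's. A module that is fully home has its origin here
- switch1 (a joint): toggle of the middle pocket, on the rack 105 from the pocket centre towards the robot; hinge along rack y. 0 = off, leaning 0.5 rad to the robot; 1.0 = fully on, leaning 0.5 rad to the pocket; stays where left. Steel stick 55 long, black ball end 26 across; hinge 55 above the bench, block under it 70 (x) x 50 (y), top 58 above the bench
- switch1_tip (a point): centre of the tip of toggle switch1 (moves with it)
- bay2 (a point): centre of the floor of the rack's right (-y) pocket, 8 mm above the bench; axes as the rack's. A module that is fully home has its origin here
- switch2 (a joint): toggle of the right (-y) pocket, on the rack 105 from the pocket centre towards the robot; hinge along rack y. 0 = off, leaning 0.5 rad to the robot; 1.0 = fully on, leaning 0.5 rad to the pocket; stays where left. Steel stick 55 long, black ball end 26 across; hinge 55 above the bench, block under it 70 (x) x 50 (y), top 58 above the bench
- switch2_tip (a point): centre of the tip of toggle switch2 (moves with it)
- bottle: green glass bottle, 62 diameter, 230 high, standing on the bench (bystander). Origin: centre of its underside
- dish: white ceramic dish, 100 diameter, 40 high (bystander). Origin: centre of its underside

How it is judged:
On the way, in this order (a step that is already met when the one before it is completed fails the run):
1. the spare module is fully home in the empty pocket, all switches still off (((z of spare in the frame of bay0 between -0.003 and 0.003 m and horizontal distance between spare and bay0 below 0.006 m and angle between spare's own z axis and vertical below 0.04 rad and angle between the x axis of spare and the x axis of rack, either way round below 0.07 rad) or (z of spare in the frame of bay1 between -0.003 and 0.003 m and horizontal distance between spare and bay1 below 0.006 m and angle between spare's own z axis and vertical below 0.04 rad and angle between the x axis of spare and the x axis of rack, either way round below 0.07 rad) or (z of spare in the frame of bay2 between -0.003 and 0.003 m and horizontal distance between spare and bay2 below 0.006 m and angle between spare's own z axis and vertical below 0.04 rad and angle between the x axis of spare and the x axis of rack, either way round below 0.07 rad)) and value of joint each of switch0, switch1, switch2 below 0.4 rad), for 0.2 s.
2. the switch in front of the newly filled pocket is fully on (((z of spare in the frame of bay0 between -0.003 and 0.003 m and horizontal distance between spare and bay0 below 0.006 m and angle between spare's own z axis and vertical below 0.04 rad and angle between the x axis of spare and the x axis of rack, either way round below 0.07 rad and value of joint switch0 above 0.8 rad and value of joint each of switch1, switch2 below 0.35 rad) or (z of spare in the frame of bay1 between -0.003 and 0.003 m and horizontal distance between spare and bay1 below 0.006 m and angle between spare's own z axis and vertical below 0.04 rad and angle between the x axis of spare and the x axis of rack, either way round below 0.07 rad and value of joint switch1 above 0.8 rad and value of joint each of switch0, switch2 below 0.35 rad) or (z of spare in the frame of bay2 between -0.003 and 0.003 m and horizontal distance between spare and bay2 below 0.006 m and angle between spare's own z axis and vertical below 0.04 rad and angle between the x axis of spare and the x axis of rack, either way round below 0.07 rad and value of joint switch2 above 0.8 rad and value of joint each of switch0, switch1 below 0.35 rad))), for 0.2 s.
At the end, for the whole second after the job is handed in: The spare is in the once-empty pocket: within 3 mm of its floor and 6 mm of its centre, tilt under 0.04 rad, square within 0.07 rad, at rest; its switch above 0.8 rad, the others below 0.35; fitted modules within 10 mm of their start, bottle (upright within 0.1 rad) and dish within 30 mm (((z of spare in the frame of bay0 between -0.003 and 0.003 m and horizontal distance between spare and bay0 below 0.006 m and angle between spare's own z axis and vertical below 0.04 rad and angle between the x axis of spare and the x axis of rack, either way round below 0.07 rad and value of joint switch0 above 0.8 rad and value of joint each of switch1, switch2 below 0.35 rad) or (z of spare in the frame of bay1 between -0.003 and 0.003 m and horizontal distance between spare and bay1 below 0.006 m and angle between spare's own z axis and vertical below 0.04 rad and angle between the x axis of spare and the x axis of rack, either way round below 0.07 rad and value of joint switch1 above 0.8 rad and value of joint each of switch0, switch2 below 0.35 rad) or (z of spare in the frame of bay2 between -0.003 and 0.003 m and horizontal distance between spare and bay2 below 0.006 m and angle between spare's own z axis and vertical below 0.04 rad and angle between the x axis of spare and the x axis of rack, either way round below 0.07 rad and value of joint switch2 above 0.8 rad and value of joint each of switch0, switch1 below 0.35 rad)) and linear speed of spare below 0.01 m/s and distance of each of fitted_a, fitted_b from where it was at the start of the episode below 0.01 m and distance of each of bottle, dish from where it was at the start of the episode below 0.03 m and angle between bottle's own z axis and vertical below 0.1 rad); the robot touches nothing.
It fails at once if a switch is thrown (above 0.5 rad) whose pocket does not have the spare in it (within 20 mm) ((value of joint switch0 above 0.5 rad and horizontal distance between spare and bay0 above 0.02 m) or (value of joint switch1 above 0.5 rad and horizontal distance between spare and bay1 above 0.02 m) or (value of joint switch2 above 0.5 rad and horizontal distance between spare and bay2 above 0.02 m)).
It fails at once if the spare is dropped into the pocket (faster than 0.4 m/s within 30 mm of a pocket's centre and below 60 mm) (linear speed of spare above 0.4 m/s and height (world z) of spare below 0.06 m and (horizontal distance between spare and bay0 below 0.03 m or horizontal distance between spare and bay1 below 0.03 m or horizontal distance between spare and bay2 below 0.03 m)).
It fails at once if a fitted module is lifted or shoved by more than 20 mm (distance of any of fitted_a, fitted_b from where it was at the start of the episode above 0.02 m).
It fails at once if the bottle is tipped by more than 0.5 rad, or the bottle or dish is shoved by more than 60 mm (angle between bottle's own z axis and vertical above 0.5 rad or distance of any of bottle, dish from where it was at the start of the episode above 0.06 m).
It also fails if it takes over 48 s, if anything falls off the work surface, if the arm or the gripper's body presses on something with over 40 N, if the wrist force passes 120 N, or if a joint passes its speed limit or range.

### The arm

A 6-joint arm with a two-finger parallel gripper is mounted at the origin on the work surface. World frame = base frame: x ahead of the robot, y to its left, z up, the work surface at z = 0. Lengths are in m, angles in rad, forces in N, time in s.
With the tool pointing down it reaches from about 0.275 to 0.85 m from the base axis. Payload 5.2 kg.
Tool frame: the origin (TCP) lies on the centre line of the jaws, within the pads' length; the fingertips stand 22 mm ahead of it and the grasp point (between the pads) lies 3 mm ahead of it; z points along the fingers, y is the line along which they close (so a half turn about z gives the same grasp; the last joint's range is limited). The gripper opens to 85 mm and grips with 20 to 120 N. Pads are 22 mm wide; open, the fingers measure 114 mm over their backs; the gripper's body (76 mm by 85 mm) begins 54 mm behind the grasp point. The pads swing forward as they close: fully open they stand 13 mm farther back than shut.
Start: joints at [1.126, 0.259, 1.535, -0, 1.348, -0.203], TCP at [0.132, 0.534, 0.221] pointing down, gripper open.
Joint ranges: [-3.14, 3.14], [-0.91, 2.08], [0.19, 2.58], [-1.22, 4.36], [0.22, 2.71], [-3.12, 3.12]. Speed limits (rad/s): [2.57, 2.57, 3.14, 3.14, 3.14, 3.14].

### API

Orientations are given as a unit quaternion [x, y, z, w].
In Python, from cell import telemetry, cams, job_done gives the robot as it stands. The module is installed in compiled form; this text tells all that it offers.
- The arm moves only by the tool carry_out, never from a script. Its argument "targets" is a list of rows, each a list of 7 numbers: the closure, from -1 (fully open) to 1 (shut), then the shift along the tool's x, y, z each as a share of 1 m, from -1 to 1, then the turn, a rotation vector about the tool's x, y, z each as a share of pi rad, from -1 to 1. A call has 1 to 20 rows; each row is the pose to reach, as a shift and turn from the pose commanded when the call began, along the tool's axes at that moment, turning the shorter way round; what a row does not reach only later rows make up. A row lasts 1/8 s, in which the tool goes at most 62.5 mm and 10.7 degrees, less where a joint would pass 70% of its speed; a pose out of reach is approached as far as the arm can. A call with a number of a shift or a turn outside -1 to 1 is refused whole. A call with a gripper value outside its range is refused whole. The fingers move at their own pace and stop on an object; "grip_force" is the grip in N (left out, the last holds). Time passes only in rows, so rows that repeat a pose let the fingers close. It gives the time, the measured TCP pose, the force, the opening and the grip force at its end, in the units of the state.
- telemetry.sense(): the state, without advancing time (a new reading comes with each control period).
- cams.capture(name): name is "scene" or "top" or "wrist"; returns the picture (420x560x3 uint8, red, green, blue); there is no depth.
- cams.camera_model(name): a dict with "fx", "fy", "cx", "cy" (pixels), "pose" (4x4, takes a point from camera to world coordinates); the wrist camera has in their place "T_tool_cam" (4x4, takes a point from camera to tool coordinates, whose origin is the TCP and whose axes are the flange's). Camera axes: x right, y up, looking along -z (the intrinsics and any distortion apply to the point x, -y, -z); pixel columns grow to the right and rows downward; lengths in m; the calibration is good to about 2 mm. The wrist camera is an equidistant fisheye: a pixel r from the principal point sees the ray r / f radians off the axis. A picture is of the moment at which its call begins: read the wrist's pose just before it. camera_model takes no time and is no camera call.
- job_done(): hands the job in; it is judged then, once.
The state is a dict: "t": time; "joint_positions": joint angles; "qd": joint speeds; "joint_efforts": joint torques, N m; "position": TCP position; "orientation": TCP orientation; "force": force on the tool from outside, world axes, zero at the start; "ft_torque": the same for the moment, N m; "gripper_width": opening from 0.0 (shut) to 1.0 (fully open); "finger_force": force on a finger pad.
Only numpy, scipy, OpenCV 4.12 (cv2) and the standard library are available. Lean on these libraries where they do the work, as an engineer would, in place of code of your own. Each camera call takes 0.05 s, during which the arm holds its last target. There are 200 camera calls.

## Working session

There is one attempt and no reset: what is moved stays moved. The work goes in short steps, Python scripts to look and compute and a tool call to move; the robot and the scene stay as the last step left them, time stands still between calls to the robot, and variables do not carry over. Pictures are saved under pics/ and viewed, at most 10 in all, crops included, and the job is handed in when it is done.

Besides the shell and the picture viewer there is one more tool, called after "Call:" as name(argument=value, ...) on one line, values as JSON. carry_out: Moves the arm, as the interface text tells. Shift numbers are shares of 1 m and turn numbers shares of pi rad, none past 1 either way. Its arguments: {"type":"object","properties":{"targets":{"type":"array"},"grip_force":{"type":"number"}},"required":["targets"]}

```bash
mkdir -p pics; python3 - <<'E'
from cell import telemetry, cams
import cv2,numpy as np
s=telemetry.sense();print(s)
for n in("top","scene","wrist"):
    im=cams.capture(n);cv2.imwrite(f"pics/{n}0.png",im[:,:,::-1]);print(n,cams.camera_model(n))
E
```

```text
{'t': 0.0, 'joint_positions': array([ 1.12618758e+00,  2.59345850e-01,  1.53610901e+00, -1.82908937e-05,
        1.34800442e+00, -2.02807566e-01]), 'qd': array([-0.00037312,  0.00091244, -0.00079687,  0.0001612 ,  0.00147012,
       -0.00059054]), 'joint_efforts': array([-6.01538741e-04, -4.46035874e+01, -2.90561199e+01, -4.83862823e-04,
        1.21598749e-02,  3.48388539e-05]), 'position': array([0.13143992, 0.5334857 , 0.22056278]), 'orientation': array([ 1.20604207e-01,  9.92700234e-01, -8.87676123e-04, -2.88418052e-04]), 'force': array([-0.86021387,  0.67182545,  0.76037513]), 'ft_torque': array([-0.05259238,  0.04967118,  0.06655979]), 'finger_force': 0.0, 'gripper_width': 1.0048475547770264}
top {'fx': 537.8585087585216, 'fy': 537.8585087585216, 'cx': 276.73975529863696, 'cy': 205.22105291936467, 'pose': array([[ 0.008303  ,  0.99096899, -0.13383395,  0.50920081],
       [-0.99983485,  0.00606353, -0.01713208,  0.04672783],
       [-0.01616586,  0.13395409,  0.99085567,  1.12989101],
       [ 0.        ,  0.        ,  0.        ,  1.        ]])}
scene {'fx': 541.0716944508965, 'fy': 541.0716944508965, 'cx': 283.7951516254086, 'cy': 214.41560955349033, 'pose': array([[-0.47241795, -0.6306798 ,  0.61568195,  1.2615018 ],
       [ 0.88137047, -0.34019421,  0.32780175,  0.362937  ],
       [ 0.0027135 ,  0.69750333,  0.71657641,  0.80616762],
       [ 0.        ,  0.        ,  0.        ,  1.        ]])}
wrist {'fx': 325.19226210127806, 'fy': 325.19226210127806, 'cx': 278.45101413222403, 'cy': 204.54045424189752, 'T_tool_cam': array([[ 1.45220223e-04,  9.60453302e-01,  2.78441078e-01,
         7.00722905e-02],
       [ 9.99999081e-01,  2.35760650e-04, -1.33477857e-03,
        -7.44844472e-04],
       [-1.34763794e-03,  2.78441016e-01, -9.60452385e-01,
        -1.52911041e-01],
       [ 0.00000000e+00,  0.00000000e+00,  0.00000000e+00,
         1.00000000e+00]])}
```

View pics/top0.png

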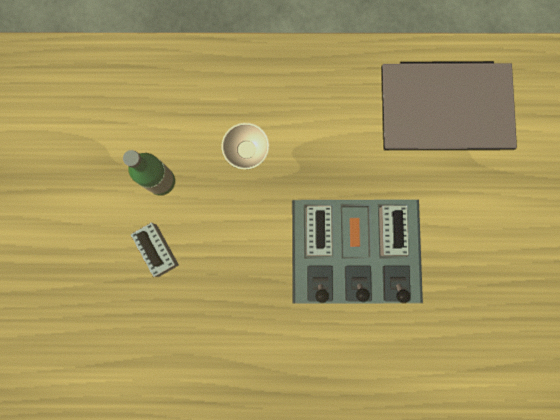

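View pics/scene0.png

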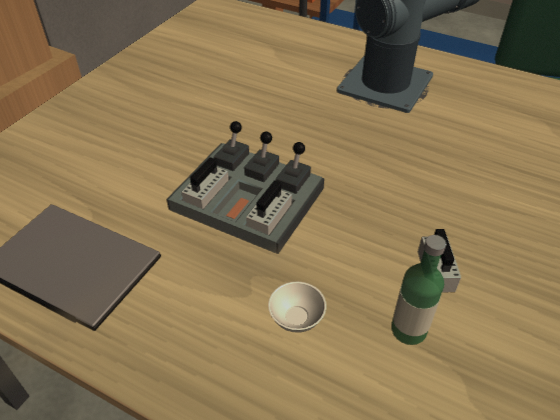

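View pics/wrist0.png

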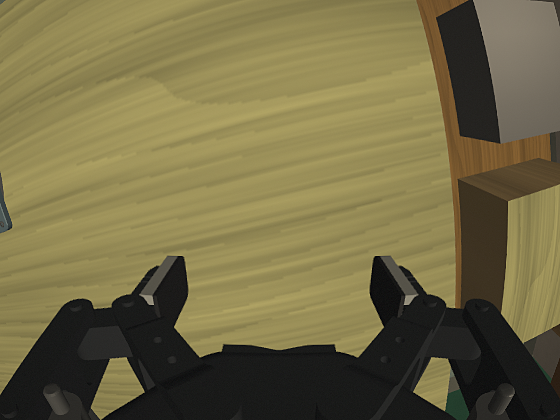

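Top view: the spare is at about (154,250) with its handle dark, the rack spans (293–422, 200–303), and the middle pocket is empty (copper at 355,232). The bottle is at (152,175), close to the spare, and the dish is at (245,146). The scene view agrees; the wrist view doesn't show the parts yet.

```bash
cat > h.py <<'E'
import numpy as np, cv2
from scipy.spatial.transform import Rotation as R
from cell import telemetry, cams
def grab(n):
    s=telemetry.sense(); im=cams.capture(n); m=cams.camera_model(n)
    if n=="wrist":
        T=np.eye(4);T[:3,:3]=R.from_quat(s["orientation"]).as_matrix();T[:3,3]=s["position"]
        P=T@m["T_tool_cam"]
    else: P=m["pose"]
    return im,m,P
def cast(px,z,m,P,fish=False):
    px=np.atleast_2d(px).astype(float)
    a=(px-[m["cx"],m["cy"]])/m["fx"]
    if fish:
        t=np.linalg.norm(a,axis=1,keepdims=True)
        d=np.c_[a*np.sinc(t/np.pi)**1,np.cos(t)]   # a*sin(t)/t
    else: d=np.c_[a,np.ones(len(a))]
    d=d*[1,-1,-1]; w=d@P[:3,:3].T; o=P[:3,3]
    return o+w*((z-o[2])/w[:,2:])
def rect(p):
    "world xy points -> centre, yaw of long side, sizes(mm)"
    (c,s,a)=cv2.minAreaRect((p[:,:2]*1000).astype(np.float32))
    a=a if s[0]>=s[1] else a+90
    return np.array(c)/1000,(a+90)%180-90,max(s),min(s)
def blobs(mask,amin):
    cs,_=cv2.findContours(mask.astype(np.uint8),cv2.RETR_EXTERNAL,cv2.CHAIN_APPROX_NONE)
    return [c[:,0,:] for c in cs if cv2.contourArea(c)>=amin]
E
python3 - <<'E'
from h import *
im,m,P=grab("top"); v=im.max(2).astype(int); g=im.astype(int)
dark=(v<60)
for c in blobs(dark,60):
    if c[:,1].min()>180 and c[:,1].max()<310: print("dark",c.mean(0),rect(cast(c,.08,m,P)))
sat=v-g.min(2)
for nm,mask,z in(("rack",sat<35,.033),):
    for c in blobs(mask,500):
        if c[:,1].min()>180 and c[:,1].max()<320: print(nm,c.mean(0),c.min(0),c.max(0),rect(cast(c,z,m,P)),rect(cast(c,.045,m,P)))
cop=(g[:,:,0]-g[:,:,2]>70)&(g[:,:,1]<120)&(g[:,:,0]>130)
for c in blobs(cop,50): print("cop",c.mean(0),rect(cast(c,.008,m,P)))
E
```

```text
dark [403.10810811 295.59459459] (array([ 0.47862213, -0.17803397]), -89.50562465190887, 25.10735511779785, 22.73086166381836)
dark [321.72222222 295.38888889] (array([ 0.47726248, -0.02364869]), -89.50570669770241, 23.16646385192871, 22.785335540771484)
dark [362.44736842 294.42105263] (array([ 0.4789379, -0.101399 ]), 89.34733581542969, 24.928274154663086, 24.702239990234375)
dark [151.48979592 248.24489796] (array([0.56440149, 0.31185785]), 30.805795669555664, 73.08745574951172, 14.600030899047852)
dark [398.01149425 229.18390805] (array([ 0.60581604, -0.17270621]), 0.652542769908905, 70.50634002685547, 18.964479446411133)
dark [320.23809524 229.        ] (array([ 0.604755  , -0.02015523]), -0.0839080810546875, 70.72675323486328, 15.68971061706543)
rack [154.00763359 249.67938931] [131 223] [177 276] (array([0.56468396, 0.31583392]), 30.564504623413086, 103.74726104736328, 55.788753509521484) (array([0.56407703, 0.31288995]), 30.56451416015625, 102.6122055053711, 55.17844009399414)
rack [356.4279476  251.44541485] [292 200] [422 302] (array([ 0.5660769 , -0.09633289]), -89.48374670743942, 259.74359130859375, 206.98361206054688) (array([ 0.56545471, -0.09476781]), -89.48374724388123, 256.9020080566406, 204.7191619873047)
cop [354.3        231.97142857] (array([ 0.60545496, -0.09658624]), -0.567474365234375, 58.804439544677734, 18.74515151977539)
```

```bash
cat >> h.py <<'E'
def rel(p,yaw):
    "row numbers (shift, turn) to TCP p, tool down, tool x at yaw deg"
    s=telemetry.sense();R0=R.from_quat(s["orientation"])
    y=np.radians(yaw);x=np.array([np.cos(y),np.sin(y),0]);z=np.array([0,0,-1.])
    Rt=R.from_matrix(np.c_[x,np.cross(z,x),z])
    return np.round(R0.inv().apply(np.array(p)-s["position"]),4),np.round((R0.inv()*Rt).as_rotvec()/np.pi,4)
E
python3 - <<'E'
from h import *
im,m,P=grab("top")
print("bottle base edge",cast([[163,194],[150,186],[175,186],[133,157]],0,m,P)[:3],"top",cast([[133,157]],.23,m,P))
g=im.astype(int)
for c in blobs((g[:,:,1]-g[:,:,0]>20),50): print(c.mean(0),c.min(0),c.max(0))
print(rel([.564,.312,.27],210.6),rel([.13,.534,.27],180))
E
```

```text
bottle base edge [[0.68448607 0.30915447 0.        ]
 [0.70163529 0.33769293 0.        ]
 [0.70193179 0.28405364 0.        ]] top [[0.71277589 0.30978646 0.23      ]]
[142.67901235 174.51851852] [129 167] [153 184]
(array([-0.4729, -0.1118, -0.049 ]), array([-2.00e-04, -2.00e-04, -2.47e-01])) (array([ 0.0016, -0.0002, -0.049 ]), array([-0.0003, -0.0001, -0.077 ]))
```

Call:
carry_out(targets=[[-1,-0.473,-0.112,-0.049,0,0,-0.247],[-1,-0.473,-0.112,-0.049,0,0,-0.247],[-1,-0.473,-0.112,-0.049,0,0,-0.247],[-1,-0.473,-0.112,-0.049,0,0,-0.247],[-1,-0.473,-0.112,-0.049,0,0,-0.247],[-1,-0.473,-0.112,-0.049,0,0,-0.247],[-1,-0.473,-0.112,-0.049,0,0,-0.247],[-1,-0.473,-0.112,-0.049,0,0,-0.247],[-1,-0.473,-0.112,-0.049,0,0,-0.247],[-1,-0.473,-0.112,-0.049,0,0,-0.247],[-1,-0.473,-0.112,-0.049,0,0,-0.247],[-1,-0.473,-0.112,-0.049,0,0,-0.247]])

```text
t: 1.75
position: [0.5627, 0.3132, 0.2707]
orientation: [-0.265, 0.964, 0.0, -0.0]
force: [0.1, -0.1, -0.8]
gripper_width: 1.0
finger_force: 0.0
```

```bash
python3 - <<'E'
from h import *
im,m,P=grab("wrist"); cv2.imwrite("pics/w1.png",im[:,:,::-1])
v=im.max(2)
for c in blobs(v<45,100):
    if c[:,1].max()<330: print(c.mean(0),c.min(0),c.max(0),rect(cast(c,.08,m,P,True)))
print(telemetry.sense()["position"],rel([.564,.312,.07],210.6))
E
```

```text
[554.05263158 206.59649123] [545 193] [559 219] (array([0.38166342, 0.68229211]), -87.27932834625244, 45.7840576171875, 28.49882698059082)
[279.31012658 179.43670886] [272 145] [287 213] (array([0.56347864, 0.31443008]), 30.472396850585938, 75.31041717529297, 16.511537551879883)
[40.52095808 78.39520958] [21 53] [ 60 109] (array([ 0.60476038, -0.01549961]), 0.5201395750045776, 79.5612564086914, 41.94041061401367)
[0.5628287  0.31313298 0.27075515] (array([-0.0004, -0.0016,  0.2008]), array([0.0001, 0.0001, 0.0007]))
```

View pics/w1.png

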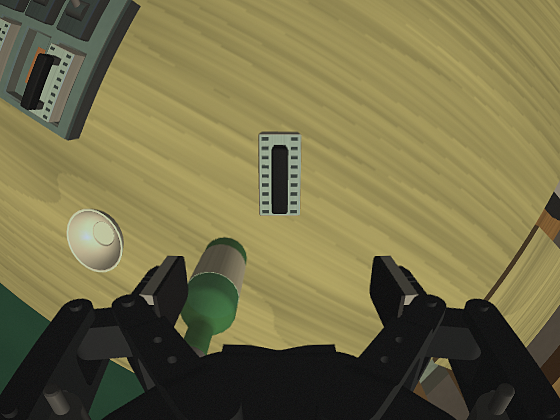

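Call:
carry_out(targets=[[-1,-0.001,0.001,0.06,0,0,0],[-1,-0.001,0.001,0.12,0,0,0],[-1,-0.001,0.001,0.16,0,0,0],[-1,-0.001,0.001,0.18,0,0,0],[-1,-0.001,0.001,0.196,0,0,0],[-1,-0.001,0.001,0.196,0,0,0],[0.3,-0.001,0.001,0.196,0,0,0],[1,-0.001,0.001,0.196,0,0,0],[1,-0.001,0.001,0.196,0,0,0],[1,-0.001,0.001,0.196,0,0,0],[1,-0.001,0.001,0.196,0,0,0],[1,-0.001,0.001,0.196,0,0,0]], grip_force=70)

```text
t: 3.3
position: [0.5644, 0.3134, 0.0744]
orientation: [-0.264, 0.965, 0.0, -0.0]
force: [0.3, 0.1, 0.3]
gripper_width: -0.001
finger_force: 0.0
```

The fingers shut on nothing, so I'm looking before acting.

```bash
python3 - <<'E'
from h import *
im,m,P=grab("wrist"); im2,_,_=grab("scene")
cv2.imwrite("pics/w2.png",np.hstack([cv2.resize(im,(420,315)),cv2.resize(im2[140:340,360:560],(315,315))])[:,:,::-1])
E
```

```text
(no output)
```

View pics/w2.png

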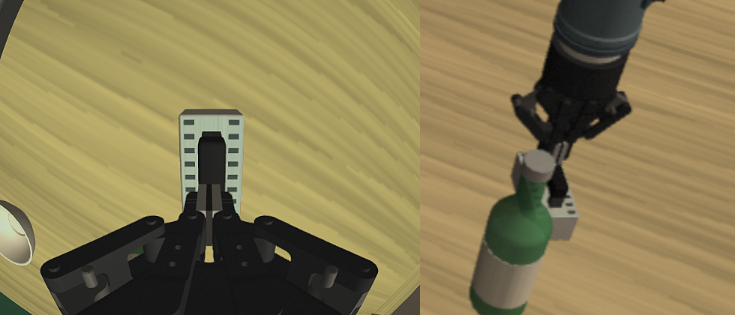

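```bash
python3 - <<'E'
from h import *
print({k:np.round(v,3) for k,v in telemetry.sense().items()})
im,m,P=grab("wrist"); im2,_,_=grab("scene")
cv2.imwrite("pics/w3.png",np.hstack([cv2.resize(im[140:340,190:370],(450,500)),cv2.resize(im2[180:320,410:490],(286,500))])[:,:,::-1])
E
```

```text
{'t': np.float64(3.4), 'joint_positions': array([ 0.334,  0.548,  1.472, -0.   ,  1.121, -1.771]), 'qd': array([-0.001,  0.001, -0.001, -0.001, -0.   , -0.001]), 'joint_efforts': array([-2.0000e-03, -5.7486e+01, -2.5868e+01, -0.0000e+00,  2.0000e-03,
        0.0000e+00]), 'position': array([0.564, 0.313, 0.074]), 'orientation': array([-0.264,  0.965, -0.   , -0.   ]), 'force': array([-0.581,  0.32 ,  0.711]), 'ft_torque': array([0.032, 0.007, 0.004]), 'finger_force': np.float64(0.0), 'gripper_width': np.float64(-0.001)}
```

View pics/w3.png

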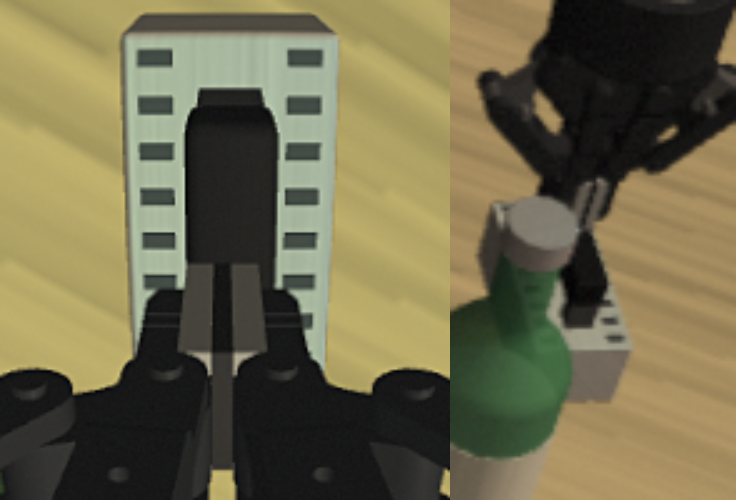

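The crop shows the shut pads overlapping the handle from above. From the pad corners in the wrist view, the shut tips are about 16 mm behind the reported TCP (about 27 mm open), so at z≈0.09, rather than the stated 22 mm ahead. The handle's own projection agrees with the calibration, so I'll go about 37 mm lower, in small steps, and watch the force.

Call:
carry_out(targets=[[-1,0,0.0015,0,0,0,0],[-1,0,0.0015,0,0,0,0],[-1,0,0.0015,0,0,0,0],[-1,0,0.0015,0,0,0,0],[-1,0,0.0015,0.012,0,0,0],[-1,0,0.0015,0.024,0,0,0],[-1,0,0.0015,0.036,0,0,0],[-1,0,0.0015,0.036,0,0,0],[0.3,0,0.0015,0.036,0,0,0],[0.6,0,0.0015,0.036,0,0,0],[1,0,0.0015,0.036,0,0,0],[1,0,0.0015,0.036,0,0,0],[1,0,0.0015,0.036,0,0,0],[1,0,0.0015,0.036,0,0,0]], grip_force=70)

```text
t: 5.25
position: [0.5639, 0.315, 0.0389]
orientation: [-0.264, 0.965, 0.0, 0.0]
force: [-1.5, 1.1, 3.3]
gripper_width: 0.199
finger_force: 69.5
```

Call:
carry_out(targets=[[1,0,0,-0.03,0,0,0],[1,0,0,-0.08,0,0,0],[1,0,0,-0.13,0,0,0.03],[1,0.03,-0.05,-0.17,0,0,0.06],[1,0.05,-0.1,-0.17,0,0,0.1],[1,0.07,-0.15,-0.17,0,0,0.14],[1,0.09,-0.2,-0.17,0,0,0.168],[1,0.11,-0.25,-0.17,0,0,0.168],[1,0.125,-0.292,-0.17,0,0,0.168],[1,0.125,-0.292,-0.17,0,0,0.168],[1,0.125,-0.292,-0.17,0,0,0.168],[1,0.125,-0.292,-0.17,0,0,0.168]])

```text
t: 6.75
position: [0.6042, 0.0009, 0.2077]
orientation: [-0.004, 1.0, 0.0, -0.001]
force: [-0.5, -0.1, -4.5]
gripper_width: 0.2
finger_force: 70.0
```

```bash
python3 - <<'E'
from h import *
im,m,P=grab("wrist"); cv2.imwrite("pics/w4.png",im[:,:,::-1])
g=im.astype(int)
cop=(g[:,:,0]-g[:,:,2]>60)&(g[:,:,1]<120)&(g[:,:,0]>120)
for c in blobs(cop,30): print("cop",c.mean(0),c.min(0),c.max(0),rect(cast(c,.008,m,P,True)))
for c in blobs(im.max(2)<45,100):
    if c[:,1].max()<330: print("dark",c.mean(0),c.min(0),c.max(0),rect(cast(c,.088,m,P,True)))
s=telemetry.sense();print(s["position"],s["orientation"],s["gripper_width"])
E
```

```text
dark [103.73684211 193.23684211] [ 89 156] [120 232] (array([ 0.60486847, -0.16626003]), 0.47461751103401184, 75.47262573242188, 29.715906143188477)
dark [80.14666667 61.73333333] [67 48] [93 75] (array([ 0.47471332, -0.1868822 ]), -88.48436176776886, 31.296974182128906, 27.360679626464844)
dark [156.0952381   51.51190476] [141  37] [171  66] (array([ 0.4761015 , -0.10627013]), 84.32813262939453, 28.933883666992188, 26.422922134399414)
dark [249.24719101  42.66292135] [233  27] [265  58] (array([ 0.4735163 , -0.02479878]), 27.04442024230957, 26.888856887817383, 26.746456146240234)
[0.60433554 0.00100786 0.20801836] [-4.01572735e-03  9.99991816e-01  1.96388663e-04 -4.50402955e-04] 0.19725231737819385
```

View pics/w4.png

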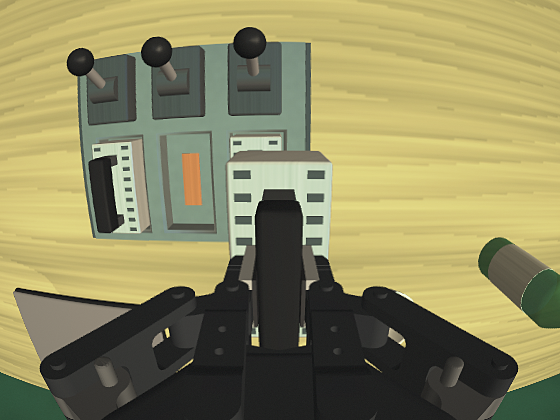

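```bash
python3 - <<'E'
from h import *
im,m,P=grab("wrist"); g=im.astype(int)
s=telemetry.sense(); p=s["position"]
for thr in(60,90):
  cop=(g[:,:,0]-g[:,:,2]>thr)&(g[:,:,0]-g[:,:,1]>50)
  for c in blobs(cop[140:220,150:225],100): print("cop",c.mean(0)+[150,140],rect(cast(c+[150,140],.008,m,P,True)))
hsv=cv2.cvtColor(im,cv2.COLOR_RGB2HSV)
print(hsv[125,190],hsv[170,155],hsv[240,200],hsv[180,175])
# rack top ring around pocket: find pocket outline edges by gradient along scan lines
gray=cv2.GaussianBlur(cv2.cvtColor(im,cv2.COLOR_RGB2GRAY),(3,3),0).astype(int)
for r in(150,175,200): print(r,list(gray[r,150:226]))
for c in(175,195): print(c,list(gray[120:140,c]),list(gray[215:245,c]))
# held module front top edge
e=cast([[233,161],[327,161]],p[2]+.0062,m,P,True); print(e-p)
print("held",[list(gray[145:172,c]) for c in(250,310)])
E
```

```text
cop [191.55223881 178.5       ] (array([ 0.60669263, -0.09787788]), 0.4147210717201233, 59.47431945800781, 19.83417510986328)
cop [191.54477612 178.5       ] (array([ 0.60669312, -0.09794304]), 0.4147210717201233, 59.47431945800781, 19.70387077331543)
[ 61  35 154] [ 60  37 152] [ 76  43 143] [ 59  36 154]
150 [np.int64(143), np.int64(144), np.int64(145), np.int64(145), np.int64(146), np.int64(146), np.int64(147), np.int64(147), np.int64(146), np.int64(141), np.int64(127), np.int64(111), np.int64(107), np.int64(108), np.int64(108), np.int64(109), np.int64(115), np.int64(132), np.int64(145), np.int64(147), np.int64(146), np.int64(145), np.int64(145), np.int64(146), np.int64(146), np.int64(147), np.int64(148), np.int64(148), np.int64(148), np.int64(147), np.int64(147), np.int64(147), np.int64(147), np.int64(147), np.int64(147), np.int64(146), np.int64(145), np.int64(145), np.int64(144), np.int64(144), np.int64(145), np.int64(145), np.int64(145), np.int64(145), np.int64(145), np.int64(145), np.int64(145), np.int64(145), np.int64(145), np.int64(145), np.int64(146), np.int64(146), np.int6
[... 4338 characters left out ...]
64(107), np.int64(109), np.int64(110), np.int64(109), np.int64(111), np.int64(113), np.int64(114), np.int64(111), np.int64(117), np.int64(148), np.int64(186), np.int64(206), np.int64(209), np.int64(209), np.int64(210), np.int64(211), np.int64(213), np.int64(203), np.int64(171), np.int64(147)], [np.int64(153), np.int64(152), np.int64(152), np.int64(153), np.int64(152), np.int64(139), np.int64(118), np.int64(110), np.int64(112), np.int64(113), np.int64(113), np.int64(113), np.int64(113), np.int64(115), np.int64(113), np.int64(118), np.int64(145), np.int64(183), np.int64(203), np.int64(207), np.int64(208), np.int64(210), np.int64(210), np.int64(215), np.int64(198), np.int64(140), np.int64(91)]]
```

```bash
python3 - <<'E'
from h import *
im,m,P=grab("wrist"); p=telemetry.sense()["position"]
L=cast([[160,150],[162,175],[164.2,200]],.033,m,P,True)
Rr=cast([[212.7,150],[213.4,175],[214.9,200]],.033,m,P,True)
F=cast([[175,131.5],[195,130.6]],.033,m,P,True);B=cast([[175,229.3],[195,229.5]],.033,m,P,True)
print(L,Rr,F,B,sep="\n")
print("c",(F[:,0].mean()+B[:,0].mean())/2,(L[1,1]+Rr[1,1])/2)
# held module: side edges & handle, relative to tcp
g=cv2.cvtColor(im,cv2.COLOR_RGB2GRAY).astype(int)
print("row170",np.where(np.abs(np.diff(g[170,215:345]))>25)[0]+215,"row235",np.where(np.abs(np.diff(g[235,225:345]))>25)[0]+225)
print(cast([[228,165],[331,165],[278.45,160.7]],p[2]+.0062,m,P,True)-p)
E
```

```text
[[ 0.5703385  -0.12480743  0.033     ]
 [ 0.5973558  -0.12422652  0.033     ]
 [ 0.62513712 -0.12391574  0.033     ]]
[[ 0.57168437 -0.0670553   0.033     ]
 [ 0.59786688 -0.06712963  0.033     ]
 [ 0.62483135 -0.06660947  0.033     ]]
[[ 0.55140424 -0.10702114  0.033     ]
 [ 0.55121583 -0.08527423  0.033     ]]
[[ 0.65895384 -0.11430802  0.033     ]
 [ 0.65864725 -0.09088116  0.033     ]]
c 0.6050552912651352 -0.09567807545128493
row170 [226 227 232 249 250 306 307 324] row235 [229 230 254 255 301 302]
[[-0.04651653 -0.02412323  0.0062    ]
 [-0.04691232  0.02320054  0.0062    ]
 [-0.04854206 -0.00097201  0.0062    ]]
```

Call:
carry_out(targets=[[1,0.0005,-0.05,0,0,0,0],[1,0.0005,-0.097,0,0,0,0],[1,0.0005,-0.097,0.02,0,0,0],[1,0.0005,-0.097,0.06,0,0,0],[1,0.0005,-0.097,0.1,0,0,0],[1,0.0005,-0.097,0.123,0,0,0],[1,0.0005,-0.097,0.123,0,0,0],[1,0.0005,-0.097,0.123,0,0,0]])

```text
t: 7.9
position: [0.6059, -0.0972, 0.0867]
orientation: [-0.004, 1.0, -0.0, 0.001]
force: [0.4, 0.0, -4.8]
gripper_width: 0.199
finger_force: 70.6
```

```bash
python3 - <<'E'
from h import *
im,m,P=grab("wrist"); cv2.imwrite("pics/w5.png",cv2.resize(im[60:260,170:390],(770,700))[:600,:,::-1])
top,_,_=grab("top"); cv2.imwrite("pics/t5.png",top[:,:,::-1])
print(telemetry.sense()["position"],telemetry.sense()["orientation"])
E
```

```text
[ 0.60621777 -0.09750935  0.08729856] [-3.40709704e-03  9.99992690e-01 -6.06047861e-04  1.62630741e-03]
```

View pics/w5.png

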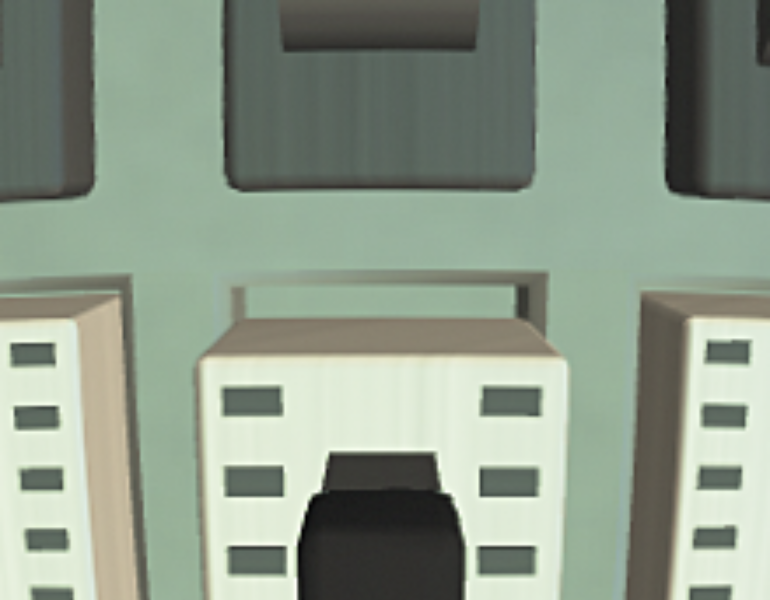

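```bash
python3 - <<'E'
from h import *
im,m,P=grab("wrist"); ps=[]
for i in range(1):
    s=telemetry.sense(); ps.append(s["position"])
f=lambda a,z:cast(np.array(a)/3.5+[170,60],z,m,P,True)
p=ps[0];print(p)
print("mod bottom",f([[237,320],[520,320]],p[2]-.0389))
print("mod top",f([[200,358],[568,358]],p[2]+.0061))
print("rim",f([[230,300],[547,300],[388,271]],.033)); print("rim inner floor?",f([[243,300],[532,300],[388,283]],.030))
g=cv2.cvtColor(im,cv2.COLOR_RGB2GRAY).astype(int)
print(list(map(int,g[146,230:245])),list(map(int,g[146,312:332])),list(map(int,g[133:156,280])))
E
```

```text
[ 0.60605289 -0.09750951  0.08716736]
mod bottom [[ 0.5590462  -0.12270166  0.04826736]
 [ 0.55871625 -0.07464888  0.04826736]]
mod top [[ 0.558504   -0.12204468  0.09326736]
 [ 0.55815055 -0.07375356  0.09326736]]
rim [[ 0.55721014 -0.12585887  0.033     ]
 [ 0.55675027 -0.06784526  0.033     ]
 [ 0.55190718 -0.09701468  0.033     ]]
rim inner floor? [[ 0.55754539 -0.12381784  0.03      ]
 [ 0.55712634 -0.07021938  0.03      ]
 [ 0.55437535 -0.09697324  0.03      ]]
[168, 170, 169, 169, 167, 168, 156, 123, 126, 122, 139, 165, 168, 167, 167] [166, 167, 167, 169, 177, 125, 63, 59, 58, 84, 100, 104, 106, 107, 124, 174, 170, 167, 168, 169] [167, 167, 170, 156, 138, 138, 133, 126, 174, 170, 168, 168, 168, 168, 167, 169, 171, 153, 119, 127, 129, 129, 129]
```

The view shows the module over the pocket (rim at crop 230–547, module bottom edge at 237–520). It needs to go about 1.5 mm towards the robot and 1.4 mm left, so I'll correct that and lower.

Call:
carry_out(targets=[[1,0.0015,0.0014,0,0,0,0],[1,0.0015,0.0014,0.006,0,0,0],[1,0.0015,0.0014,0.012,0,0,0],[1,0.0015,0.0014,0.016,0,0,0],[1,0.0015,0.0014,0.02,0,0,0],[1,0.0015,0.0014,0.024,0,0,0],[1,0.0015,0.0014,0.024,0,0,0]])

```text
t: 8.93
position: [0.6031, -0.0958, 0.0609]
orientation: [-0.003, 1.0, 0.0, -0.0]
force: [0.2, 0.4, -6.1]
gripper_width: 0.201
finger_force: 70.8
```

Call:
carry_out(targets=[[1,0,0,0.004,0,0,0],[1,0,0,0.008,0,0,0],[1,0,0,0.011,0,0,0],[1,0,0,0.014,0,0,0],[1,0,0,0.0145,0,0,0],[1,0,0,0.0145,0,0,0]])

```text
t: 9.68
position: [0.6034, -0.0959, 0.047]
orientation: [-0.003, 1.0, -0.0, 0.0]
force: [-0.6, 0.7, -4.1]
gripper_width: 0.2
finger_force: 70.8
```

Call:
carry_out(targets=[[1,0,0,0.001,0,0,0],[1,0,0,0.0015,0,0,0],[1,0,0,0.0015,0,0,0]])

```text
t: 10.05
position: [0.6034, -0.0958, 0.0469]
orientation: [-0.003, 1.0, -0.0, 0.0]
force: [-4.3, 2.5, 5.8]
gripper_width: 0.199
finger_force: 72.6
```

Call:
carry_out(targets=[[0.4,0,0,-0.001,0,0,0],[0.1,0,0,-0.001,0,0,0],[0.1,0,0,-0.001,0,0,0],[0.1,0,0,-0.001,0,0,0],[0.1,0,0,-0.02,0,0,0],[0.1,0,0,-0.05,0,0,0],[0.1,0,0,-0.1,0,0,0],[0.5,0,0,-0.15,0,0,0],[1,0,0,-0.16,0,0,0],[1,0,0,-0.16,0,0,0]])

```text
t: 11.3
position: [0.6036, -0.096, 0.2058]
orientation: [-0.003, 1.0, -0.0, 0.001]
force: [0.1, -0.3, -0.2]
gripper_width: -0.003
finger_force: 0.0
```

```bash
python3 - <<'E'
from h import *
im,m,P=grab("wrist"); cv2.imwrite("pics/w6.png",im[:,:,::-1])
for c in blobs(im.max(2)<45,100):
    if c[:,1].max()<330:
        for z in(.088,.1033): print(z,c.mean(0),c.min(0),c.max(0),rect(cast(c,z,m,P,True)))
print(telemetry.sense()["gripper_width"],telemetry.sense()["position"],rel([.43,-.0975,.15],180.4))
E
```

```text
0.088 [278.3875 263.425 ] [275 246] [282 280] (array([ 0.66882788, -0.09604711]), 0.3535800576210022, 35.41946792602539, 6.63651704788208)
0.1033 [278.3875 263.425 ] [275 246] [282 280] (array([ 0.66115637, -0.09611136]), 0.3535447418689728, 33.417015075683594, 6.261303901672363)
0.088 [193.78974359 195.4       ] [180 154] [208 236] (array([ 0.60495367, -0.170588  ]), 0.9232000708580017, 75.14936828613281, 22.21074104309082)
0.1033 [193.78974359 195.4       ] [180 154] [208 236] (array([ 0.60089337, -0.16643797]), 0.9231691956520081, 70.9007339477539, 20.955028533935547)
0.088 [360.11557789 193.38693467] [347 153] [373 235] (array([ 0.60320599, -0.02474993]), 0.6499017477035522, 75.0283432006836, 21.76972770690918)
0.1033 [360.11557789 193.38693467] [347 153] [373 235] (array([ 0.59924445, -0.02884507]), 0.6499036550521851, 70.78649139404297, 20.53894805908203)
0.088 [278.5786802 193.2284264] [269 151] [288 235] (array([ 0.60294159, -0.09658351]), 0.814002275466919, 74.9931640625, 16.588449478149414)
0.1033 [278.5786802 193.2284264] [269 151] [288 235] (array([ 0.59899506, -0.0966174
[... 693 characters left out ...]
 [357  32] [389  62] (array([ 0.47379996, -0.01802448]), -42.64202117919922, 28.561643600463867, 26.30799102783203)
0.1033 [372.89772727  47.125     ] [357  32] [389  62] (array([ 0.47715466, -0.02249984]), -42.6413688659668, 26.946897506713867, 24.820642471313477)
0.088 [276.14285714  45.14285714] [260  30] [292  61] (array([ 0.47661835, -0.09938034]), 0.28172463178634644, 26.95657730102539, 26.165468215942383)
0.1033 [276.14285714  45.14285714] [260  30] [292  61] (array([ 0.47981366, -0.09925615]), 0.2816958427429199, 25.432546615600586, 24.686166763305664)
-0.0008319162544071958 [ 0.60282862 -0.09573257  0.20436264] (array([ 0.1728, -0.0007,  0.0546]), array([ 0.0001, -0.0004, -0.0002]))
```

View pics/w6.png

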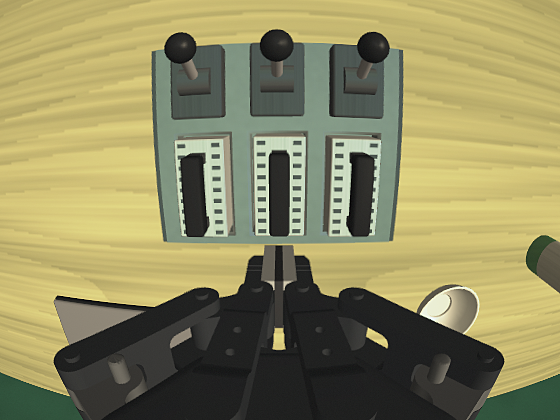

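The three modules sit level and aligned: their handles measure the same length at the same height. All the switches are off, and the middle ball is at pixel (276,45), or (0.480,−0.099).

Call:
carry_out(targets=[[1,0.04,-0.002,0.02,0,0,0],[1,0.09,-0.002,0.04,0,0,0],[1,0.14,-0.003,0.05,0,0,0],[1,0.173,-0.003,0.055,0,0,0],[1,0.173,-0.003,0.055,0,0,0],[1,0.173,-0.003,0.09,0,0,0],[1,0.173,-0.003,0.13,0,0,0],[1,0.173,-0.003,0.13,0,0,0]])

```text
t: 12.35
position: [0.4283, -0.0987, 0.0725]
orientation: [-0.003, 1.0, 0.002, -0.003]
force: [0.1, -0.4, 0.4]
gripper_width: 0.003
finger_force: 0.0
```

Call:
carry_out(targets=[[1,-0.015,0,0,0,0,0],[1,-0.03,0,0,0,0,0],[1,-0.045,0,0,0,0,0],[1,-0.06,0,0,0,0,0],[1,-0.07,0,0,0,0,0],[1,-0.077,0,0,0,0,0],[1,-0.077,0,0,0,0,0]])

```text
t: 13.22
position: [0.5036, -0.0992, 0.0748]
orientation: [-0.004, 1.0, 0.0, -0.004]
force: [-13.6, -1.8, 8.9]
gripper_width: -0.002
finger_force: 7.9
```

Call:
carry_out(targets=[[1,-0.003,0,0,0,0,0],[1,-0.006,0,0,0,0,0],[1,-0.006,0,0,0,0,0]])

```text
t: 13.6
position: [0.5038, -0.0991, 0.0747]
orientation: [-0.004, 1.0, 0.001, -0.01]
force: [-31.0, -4.8, 21.6]
gripper_width: -0.002
finger_force: 17.8
```

Call:
carry_out(targets=[[1,0.03,0,0,0,0,0],[1,0.08,0,0,0,0,0],[1,0.08,0,-0.06,0,0,0],[1,0.08,0,-0.12,0,0,0],[1,0.04,0,-0.16,0,0,0],[1,0.0,0,-0.16,0,0,0],[1,-0.06,0,-0.16,0,0,0],[1,-0.09,0,-0.16,0,0,0],[1,-0.09,0,-0.16,0,0,0]])

```text
t: 14.72
position: [0.6052, -0.0988, 0.2344]
orientation: [-0.004, 1.0, 0.0, -0.0]
force: [-1.0, -0.6, -0.2]
gripper_width: -0.002
finger_force: 0.0
```

```bash
python3 - <<'E'
from h import *
im,m,P=grab("wrist"); cv2.imwrite("pics/w7.png",im[:,:,::-1])
for c in blobs(im.max(2)<45,100):
    if c[:,1].max()<260:
        for z in(.088,.1033): print(z,c.mean(0),np.ptp(c,0),rect(cast(c,z,m,P,True)))
print(telemetry.sense()["position"])
E
```

```text
0.088 [203.29943503 186.5819209 ] [23 75] (array([ 0.60522241, -0.17144902]), -0.00537872314453125, 74.36137390136719, 21.352619171142578)
0.1033 [203.29943503 186.5819209 ] [23 75] (array([ 0.60163153, -0.1678047 ]), -0.00537872314453125, 70.56019592285156, 20.26113510131836)
0.088 [355.93888889 185.05555556] [24 75] (array([ 0.60325623, -0.02462151]), 0.5471664071083069, 74.53549194335938, 21.576993942260742)
0.1033 [355.93888889 185.05555556] [24 75] (array([ 0.59976587, -0.02848261]), 0.5471657514572144, 70.72544860839844, 20.474035263061523)
0.088 [281.36111111 184.51666667] [17 77] (array([ 0.60313129, -0.09621584]), 0.3727324903011322, 74.8667221069336, 16.555683135986328)
0.1033 [281.36111111 184.51666667] [17 77] (array([ 0.59964728, -0.09641726]), 0.37276455760002136, 71.03978729248047, 15.70939826965332)
0.088 [279.79518072 104.37349398] [28 28] (array([ 0.52786182, -0.09837182]), 0.49260205030441284, 25.81413459777832, 25.417463302612305)
0.1033 [279.79518072 104.37349398] [28 28] (array([ 0.52822534, -0.09846304]), 0.4929778575897217, 24.49457550048828, 24.11818504333496
[... 160 characters left out ...]
.49230769] [ 4 64] (array([ 0.50659015, -0.05571669]), 1.5941487550735474, 57.092124938964844, 3.5252432823181152)
0.088 [366.84615385  51.97435897] [28 27] (array([ 0.47416702, -0.0180878 ]), -42.306209564208984, 27.501434326171875, 26.3493595123291)
0.1033 [366.84615385  51.97435897] [28 27] (array([ 0.47727536, -0.02228287]), -42.3061637878418, 26.09564971923828, 25.00246810913086)
0.088 [192.35443038  51.65822785] [28 27] (array([ 0.47516959, -0.17987466]), 15.13757038116455, 27.251941680908203, 26.409883499145508)
0.1033 [192.35443038  51.65822785] [28 27] (array([ 0.47822662, -0.17579964]), 15.137896537780762, 25.858898162841797, 25.05988121032715)
[ 0.60379998 -0.09869562  0.23455259]
```

View pics/w7.png

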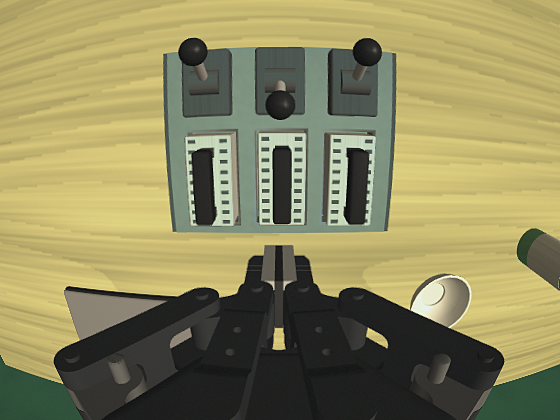

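The middle ball moved about 50 mm to (280,104), which puts the joint at about 0.95 rad, up against its stop. The other two switches and all the modules are unchanged, and the arm is clear.

```bash
python3 -c "
from cell import job_done; print(job_done())"
```

```text
the job is handed in; nothing more can be done
None
```

The spare module is seated flat and square in the middle pocket, and its switch is thrown on (about 0.95 rad from the camera). The other two switches are still off and nothing else appears disturbed. I handed the job in at about 15 s; no verdict came back.

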